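# Make up two job trays at the jeweller's bench

## Task

Make up the two job trays from the stock on the bench. The long tray with three recesses is for gluing pearls: the ribbed white cup goes in its large round recess, the glue bottle stands in the small round recess in the middle, and the white octagonal box goes in the square one; the short tray with two recesses is for checking a ring: the brown ring box goes in the square recess and the loupe lies lengthwise in the oblong one. Seat everything flat on the floor of its recess, never tip the glue bottle over, and leave the roll of masking tape lying on the bench.

Things in the scene. Friction and masses are not known exactly. Their poses are not given: they have to be found in the camera images.
- three_tray: Long dark wooden job tray, 78 x 198 x 12 mm, three grey-felted recesses 6 mm deep (floor 6 mm, rim 12 mm above the underside). Origin: underside centre; x across, y along, z up. Recess centres at x = 0: large round, 56 mm diameter, at y = -62 mm; small round, 46 mm diameter, at y = -2 mm; square, 60 x 60 mm, at y = +60 mm. Brass label frame on the -x edge. Fixed.
- two_tray: Short dark wooden job tray, 96 x 147 x 12 mm, two grey-felted recesses 6 mm deep (floor 6 mm, rim 12 mm above the underside). Origin: underside centre; x across, y along, z up. Recess centres at x = 0: square, 74 x 74 mm, at y = -27.5 mm; oblong, 78 mm along x by 46 mm along y, at y = +41.5 mm. Brass label frame on the -x edge. Fixed.
- cup: Small empty ribbed white cup, 49 mm across the rim, tapering to 36 mm at the foot, 27 mm high. Origin: centre of the underside, z up. Grasp across the rim, in any direction.
- octagon_box: White closed trinket box with eight sides, 43 mm across the flats, 20 mm high; lid fixed. Origin: centre of the underside, z up; pairs of flats face along its x and y axes and the diagonals between.
- ring_box: Closed red-brown leatherette ring box, 52 mm along x, 56 mm along y, 45 mm high; lid stays shut. Origin: centre of the underside to within 1 mm, z up.
- loupe: Folding loupe lying open, 27 x 60 x 15 mm, long axis along its y. Origin: underside, mid-length; z up. The round black lens barrel, 26 mm diameter, 15 mm high, is centred at y = +17 mm (grasp it there, across the loupe's x); the pale cover plate reaches to y = -30 mm. Either way round is good in the recess.
- glue_bottle: Small white adhesive bottle with a red-brown cone cap, standing; body 29 mm diameter up to 57 mm, cap to 88 mm. Origin: centre of the underside, z up. Grasp round the body.
- tape_roll: Part-used roll of masking tape lying flat, 62 mm diameter, 18 mm high; belongs to neither tray. Origin: centre of the underside.
There are look-alikes about, which are no part of the job. What is shaped like the octagon_box but red or yellow is not meant.

How it is judged:
By the outcome, as a careful person would: the job done as asked, in the order asked, and still so for the second after the job is handed in, with the robot touching nothing.
It also fails if it takes over 120 s, if anything falls off the work surface, if the arm or the gripper's body presses on something with over 40 N, if the wrist force passes 120 N, or if a joint passes its speed limit or range.

## Robot

A 6-joint arm with a two-finger parallel gripper is mounted at the origin on a cart in front of the work surface, level with it; the furniture and walls round the work are solid. World frame = base frame: x ahead of the robot, y to its left, z up, the work surface at z = 0. Lengths are in mm, angles in rad, forces in N, time in s.
With the tool pointing down it reaches from about 275 to 775 mm from the base axis. Payload 14.6 kg.
Tool frame: the origin (TCP) lies on the centre line of the jaws, within the pads' length; the fingertips stand 14 mm ahead of it and the grasp point (between the pads) lies 5 mm behind it; z points along the fingers, y is the line along which they close (so a half turn about z gives the same grasp; the last joint's range is limited). The gripper opens to 85 mm and grips with 20 to 120 N. Pads are 22 mm wide; open, the fingers measure 114 mm over their backs; the gripper's body (76 mm by 85 mm) begins 54 mm behind the grasp point. The pads swing forward as they close: fully open they stand 13 mm farther back than shut.
Start: joints at [-0.155, 0.263, -0.048, 1.259, 0, 1.415], TCP at [525.003, -0.006, 245.278] pointing down, gripper open.
Joint ranges: [-2.65, 2.65], [-0.89, 1.7], [-1.18, 1.37], [-2.13, 2.11], [-1.35, 1.29], [-3.14, 3.14]. Speed limits (rad/s): [1.89, 1.89, 2.57, 2.79, 3.14, 3.14].

## Interface

Orientations are given as a unit quaternion [w, x, y, z].
In Python, from bench import arm, grab_frame gives the robot as it stands.
- The arm moves only by the tool play_rows, never from a script. Its argument "increments" is text: rows parted by semicolons, each of 7 numbers parted by spaces: the shift along the tool's x, y, z in units of 500 mm (1.0 is 500 mm), then the turn, a rotation vector about the tool's x, y, z in units of 180 degrees (1.0 is 180 degrees), then the opening, from 0 (shut) to 1 (fully open). In form: dx dy dz wx wy wz gripper; .... A call has 1 to 8 rows; each row is the pose to reach, as a shift and turn from the pose commanded when the call began, along the tool's axes at that moment, turning the shorter way round; what a row does not reach only later rows make up. A row lasts 1/12 s, in which the tool goes at most 41.7 mm and 7.16 degrees, less where a joint would pass 70% of its speed; a pose out of reach is approached as far as the arm can. A call with a number of a shift or a turn outside -1 to 1 is refused whole. A call with a gripper value outside its range is refused whole. The fingers move at their own pace and stop on an object; "newtons" is the grip in N (left out, the last holds). Time passes only in rows, so rows that repeat a pose let the fingers close. It gives the time, the measured TCP pose, the force, the opening and the grip force at its end, in the units of the state.
- arm.observe(): the state, without advancing time (a new reading comes with each control period).
- grab_frame(name): name is "scene" or "side" or "wrist"; returns a dict with "pixels" (480x640x3 uint8, red, green, blue), "fx", "fy", "cx", "cy" (pixels), "dist" ([k1, k2, p1, p2, k3] as OpenCV has them; the pictures are not rectified), "cam_to_world" (4x4, takes a point from camera to world coordinates); the wrist camera has in their place "tool_from_camera" (4x4, takes a point from camera to tool coordinates, whose origin is the TCP and whose axes are the flange's). Camera axes: x right, y down, z forward; pixel columns grow to the right and rows downward; lengths in mm; the calibration is good to about 2 mm. A picture is of the moment at which its call begins: read the wrist's pose just before it. There is no depth.
- arm.close_job(): hands the job in; it is judged then, once.
The state is a dict: "time_s": time; "q": joint angles; "joint_vel": joint speeds; "effort": joint torques, N m; "eef_pos": TCP position; "eef_rot": TCP orientation; "force": force on the tool from outside, world axes, zero at the start; "wrist_torque": the same for the moment, N m; "grip_width": finger opening in mm; "grasp_force": force on a finger pad.
Only numpy, scipy, OpenCV 4.12 (cv2) and the standard library are available. Lean on these libraries where they do the work, as an engineer would, in place of code of your own. Each camera call takes 0.05 s, during which the arm holds its last target. There are 200 camera calls.

## Working session

There is one attempt and no reset: what is moved stays moved. The work goes in short steps, Python scripts to look and compute and a tool call to move; the robot and the scene stay as the last step left them, time stands still between calls to the robot, and variables do not carry over. Pictures are saved under pics/ and viewed, at most 14 in all, crops included, and the job is handed in when it is done.

Besides the shell and the picture viewer there is one more tool, called after "Emit:" as name(argument=value, ...) on one line, values as JSON. play_rows: Moves the arm, as the interface text tells. Shifts and turns lie within -1 to 1; 1 stands for 500 mm of shift or 180 degrees of turn. Its arguments: {"type":"object","properties":{"increments":{"type":"string"},"newtons":{"type":"number"}},"required":["increments"]}

```bash
mkdir -p pics; ls; python3 - <<'E'
from bench import arm, grab_frame
import cv2,pickle
s=arm.observe();print(s)
D={}
for n in("scene","side","wrist"):
    f=grab_frame(n);D[n]=f
    cv2.imwrite(f"pics/{n}0.png",f["pixels"][:,:,::-1])
    print(n,f["fx"],f["cx"],f["dist"],f.get("cam_to_world",f.get("tool_from_camera")))
pickle.dump((s,D),open("f0.pkl","wb"))
E
```

```text
pics
{'time_s': 0.0, 'q': array([-1.55349498e-01,  2.63543575e-01, -4.89433853e-02,  1.25942670e+00,
       -3.93740230e-05,  1.41550747e+00]), 'joint_vel': array([ 7.61277169e-04, -8.42671340e-04, -1.26145097e-04, -6.89197662e-05,
        2.69791076e-04, -7.56992655e-04]), 'effort': array([ 6.28219332e-04, -6.37613010e+01,  3.84567368e+01,  1.37825581e-02,
        8.02127857e-07, -5.80562346e-05]), 'eef_pos': array([5.24725866e+02, 9.02569311e-04, 2.44812031e+02]), 'eef_rot': array([-4.39791063e-04,  7.07128101e-01,  7.07085240e-01, -3.45077031e-04]), 'force': array([-0.30552912, -0.08764648,  0.97366821]), 'wrist_torque': array([ 0.01147096, -0.00854049,  0.01865327]), 'grasp_force': 0.0, 'grip_width': 85.39443554890254}
scene 446.61500883884736 328.54500618359896 [-0.01821981  0.          0.          0.          0.        ] [[ 5.55788079e-01 -4.49298149e-01  6.99450345e-01 -2.46040534e+02]
 [-8.30973891e-01 -3.24671485e-01  4.51741982e-01 -4.13676781e+02]
 [ 2.41247460e-02 -8.32297783e-01 -5.53803573e-01  6.06234173e+02]
 [ 0.00000000e+00  0.00000000e+00  0.00000000e+00  1.00000000e+00]]
side 578.7460846258111 322.5324080037649 [-0.12068369  0.          0.          0.          0.        ] [[-9.29021017e-01 -1.47145804e-01  3.39511506e-01 -5.25295915e+01]
 [-3.69876793e-01  3.95424109e-01 -8.40732378e-01  1.39480005e+03]
 [-1.05407928e-02 -9.06635476e-01 -4.21783126e-01  7.38701851e+02]
 [ 0.00000000e+00  0.00000000e+00  0.00000000e+00  1.00000000e+00]]
wrist 332.03944674503043 320.1426375910873 [0.01910651 0.         0.         0.         0.        ] [[-3.78852093e-04 -9.52553611e-01 -3.04370619e-01  7.79512084e+01]
 [ 9.99999488e-01 -6.46318550e-04  7.78002718e-04  7.84713275e-01]
 [-9.37809676e-04 -3.04370169e-01  9.52553369e-01 -1.28891172e+02]
 [ 0.00000000e+00  0.00000000e+00  0.00000000e+00  1.00000000e+00]]
```

View pics/scene0.png

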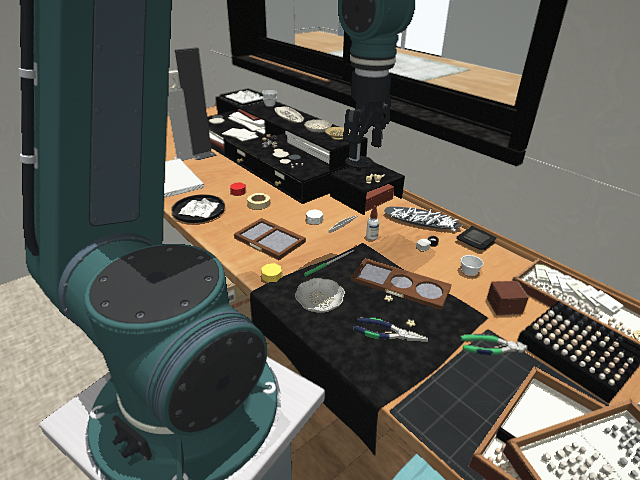

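View pics/side0.png

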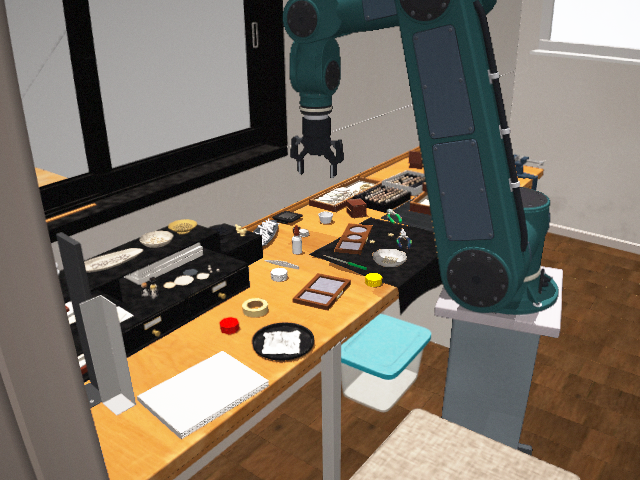

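View pics/wrist0.png

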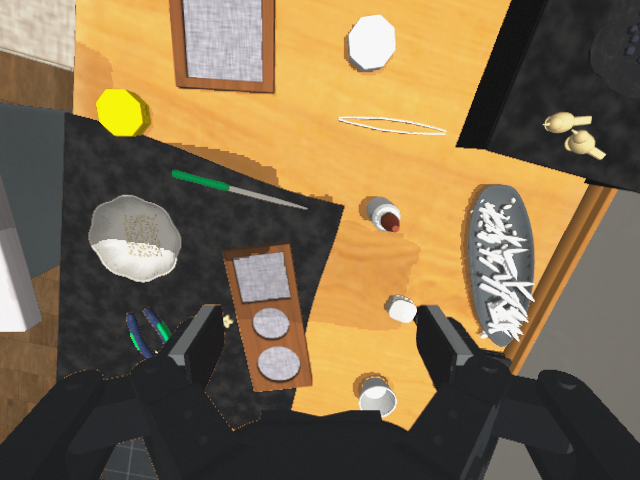

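Scene view: white octagon (314,216), with red (238,188) and yellow (271,272) look-alikes. The glue bottle is at (374,225), the loupe at (428,243), the ribbed cup at (470,266) and the ring box at (507,297). Two-tray is at (270,237), three-tray at (403,282) and tape at (259,201). The wrist view shows the octagon (371,42), bottle (383,215), loupe (403,308) and cup (377,397), plus part of both trays.

```bash
cat > h.py <<'E'
import numpy as np,cv2,pickle
from scipy.spatial.transform import Rotation as R
from bench import arm,grab_frame
def pose(s):
    T=np.eye(4);q=s["eef_rot"];T[:3,:3]=R.from_quat([q[1],q[2],q[3],q[0]]).as_matrix();T[:3,3]=s["eef_pos"];return T
def cam(f,s):
    return f["cam_to_world"] if "cam_to_world" in f else pose(s)@f["tool_from_camera"]
def K(f): return np.array([[f["fx"],0,f["cx"]],[0,f["fy"],f["cy"]],[0,0,1]])
def ray(f,s,uv):
    uv=np.float64(uv).reshape(-1,1,2);n=cv2.undistortPoints(uv,K(f),np.array(f["dist"])).reshape(-1,2)
    M=cam(f,s);d=np.c_[n,np.ones(len(n))]@M[:3,:3].T;return M[:3,3],d
def onz(f,s,uv,z):
    o,d=ray(f,s,uv);return o+d*((z-o[2])/d[:,2])[:,None]
def proj(f,s,P):
    M=np.linalg.inv(cam(f,s));r,_=cv2.Rodrigues(M[:3,:3])
    return cv2.projectPoints(np.float64(P).reshape(-1,1,3),r,M[:3,3].copy(),K(f),np.array(f["dist"]))[0].reshape(-1,2)
def snap(name,png=None):
    s=arm.observe();f=grab_frame(name)
    if png: cv2.imwrite("pics/"+png,f["pixels"][:,:,::-1])
    return f,s
def blobs(f,m,amin=60):
    m=m.astype(np.uint8);c,_=cv2.findContours(m,cv2.RETR_EXTERNAL,cv2.CHAIN_APPROX_NONE)
    return sorted([x for x in c if cv2.contourArea(x)>amin],key=cv2.contourArea,reverse=True)
E
python3 - <<'E'
from h import *
s,D=pickle.load(open("f0.pkl","rb"));np.set_printoptions(precision=1,suppress=True)
w,sc,sd=D["wrist"],D["scene"],D["side"]
print("w oct",onz(w,s,[371,42],20),"bottlebase",onz(w,s,[378,213],30),"loupe white",onz(w,s,[403,308],8),"cup rim",onz(w,s,[377,402],27))
print("3tray corners",onz(w,s,[[223,251],[289,244],[312,383],[254,391]],12))
print("2tray near corners",onz(w,s,[[178,86],[273,93]],12))
P={"oct":([314,213],18),"bottle":([372,228],30),"loupe barrel":([433,241],15),"loupe white":([423,245],8),"cup":([470,260],27),"ring":([507,288],45),"tape":([259,199],18)}
for k,(uv,z) in P.items(): print(k,onz(sc,s,uv,z))
print("3tray",onz(sc,s,[[367,259],[451,279],[446,306],[354,286]],12))
print("2tray",onz(sc,s,[[269,219],[305,236],[273,257],[235,238]],12))
print("side 2tray",onz(sd,s,[[317,275],[351,281],[327,308],[293,299]],12))
im=D["scene"]["pixels"][185:335,220:560,::-1]
cv2.imwrite("pics/crop1.png",cv2.resize(im,None,fx=2.3,fy=2.3,interpolation=cv2.INTER_CUBIC))
E
```

```text
w oct [[573.  162.1  20. ]] bottlebase [[586.6   2.2  30. ]] loupe white [[ 627.4 -121.9    8. ]] cup rim [[ 598.6 -246.4   27. ]]
3tray corners [[ 413.8  -46.3   12. ]
 [ 489.9  -37.9   12. ]
 [ 514.8 -229.9   12. ]
 [ 437.8 -242.5   12. ]]
2tray near corners [[385.4 125.8  12. ]
 [478.7 119.9  12. ]]
oct [[578.1 166.1  18. ]]
bottle [[585.6  -1.5  30. ]]
loupe barrel [[ 642.4 -138.9   15. ]]
loupe white [[ 622.3 -122.8    8. ]]
cup [[ 601.3 -242.2   27. ]]
ring [[ 525.9 -340.1   45. ]]
tape [[551.4 331.3  18. ]]
3tray [[ 489.1  -43.9   12. ]
 [ 531.2 -227.3   12. ]
 [ 443.  -250.6   12. ]
 [ 390.1  -69.2   12. ]]
2tray [[493.6 247.6  12. ]
 [483.5 125.8  12. ]
 [371.5 133.   12. ]
 [378.4 256.2  12. ]]
side 2tray [[474.8 131.   12. ]
 [378.7 130.8  12. ]
 [388.1 279.7  12. ]
 [482.6 269.6  12. ]]
```

View pics/crop1.png

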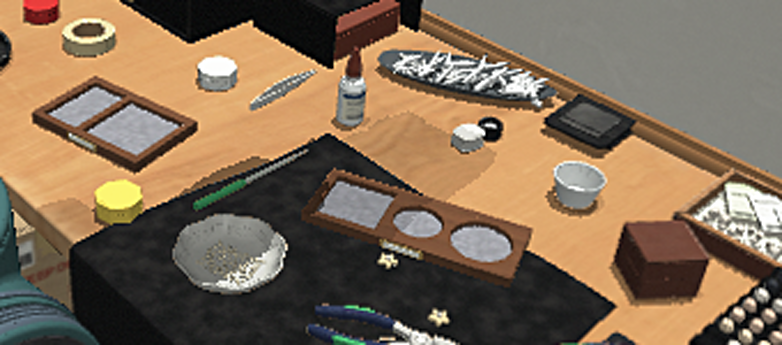

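Crop: the white octagon is plain at (217,72) and differs from red (42,8) and yellow (119,202). The ring box is at (660,260) and the cup at (578,183). The loupe candidate is the white body with black ring at (467,137)/(490,128); it looks odd, so I'll look from above.

Emit:
play_rows(increments="-0.6 0.07 0 0 0 0 1;-0.6 0.07 0 0 0 0 1;-0.6 0.07 0 0 0 0 1;-0.6 0.07 0 0 0 0 1;-0.6 0.07 0 0 0 0 1;-0.6 0.07 0 0 0 0 1;-0.6 0.07 0 0 0 0 1;-0.6 0.07 0 0 0 0 1")

```text
time_s: 0.82
eef_pos: [559.8, -305.3, 244.0]
eef_rot: [-0.0, 0.708, 0.706, -0.0]
force: [0.7, -1.0, -0.6]
grip_width: 85.2
grasp_force: 0.0
```

Emit:
play_rows(increments="0 0 0 0 0 0 1;0 0 0 0 0 0 1;0 0 0 0 0 0 1;0 0 0 0 0 0 1")

```text
time_s: 1.15
eef_pos: [560.0, -298.6, 245.6]
eef_rot: [-0.0, 0.707, 0.708, 0.0]
force: [0.4, -0.3, -0.5]
grip_width: 85.6
grasp_force: 0.0
```

```bash
python3 - <<'E'
from h import *
f,s=snap("wrist","w1.png");pickle.dump((f,s),open("w1.pkl","wb"));print(s["time_s"],s["eef_pos"],s["eef_rot"],s["joint_vel"])
E
```

```text
1.15 [ 560.0366811  -298.56693756  245.59609788] [-3.91038279e-06  7.06597436e-01  7.07615757e-01  5.49982285e-05] [ 5.38040960e-05 -2.14145990e-03  2.92082921e-03 -3.79027287e-04
 -1.34960287e-03 -2.03964908e-03]
```

View pics/w1.png

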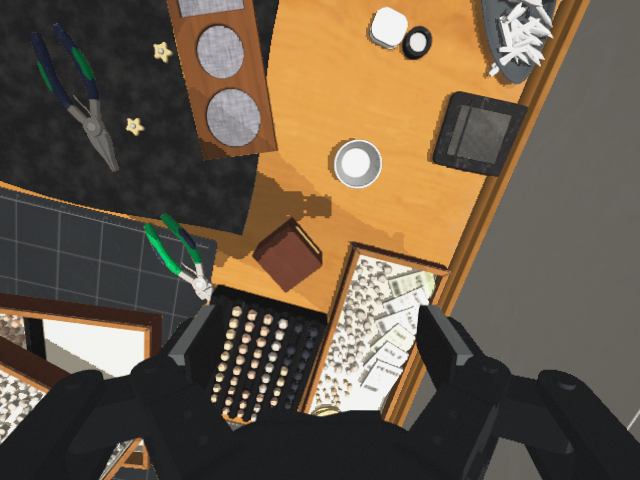

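Wrist view: ring box at (288,255), rotated about 35° and close to the bead board and findings tray. Cup at (357,163), loupe with white cover at (388,27) and black barrel at (417,42). Tray recesses at (220,51) and (234,117).

```bash
python3 - <<'E'
from h import *
np.set_printoptions(precision=1,suppress=True)
f,s=pickle.load(open("w1.pkl","rb"));hsv=cv2.cvtColor(f["pixels"],cv2.COLOR_RGB2HSV).astype(int);H,S,V=hsv[...,0],hsv[...,1],hsv[...,2]
def roi(m,x0,y0,x1,y1):
    o=np.zeros_like(m);o[y0:y1,x0:x1]=m[y0:y1,x0:x1];return cv2.morphologyEx(o.astype(np.uint8),cv2.MORPH_CLOSE,np.ones((3,3)))
def circ(c,z):
    P=onz(f,s,c.reshape(-1,2),z)[:,:2];h=cv2.convexHull(P.astype(np.float32));e=cv2.fitEllipse(h);return np.array(e[0]),np.array(e[1])
c=blobs(f,roi(S<70,325,130,392,195))[0];print("cup",circ(c,27),circ(c,20))
for n,r in(("small",(190,22,248,80)),("large",(200,84,264,152))):
    c=blobs(f,roi((S<70)&(V>100),*r))[0];print(n,circ(c,9),circ(c,12))
m=(S>90)&(H<14)&(V<170)
c=blobs(f,roi(m,235,200,335,300))[0];print("ringbox mask",cv2.boundingRect(c),cv2.contourArea(c));
ap=cv2.approxPolyDP(cv2.convexHull(c),3,True).reshape(-1,2);print(ap.tolist())
print("top z45",onz(f,s,ap,45)[:,:2].tolist())
c=blobs(f,roi(V<70,395,20,440,65))[0];print("barrel",circ(c,15))
c=blobs(f,roi((S<60)&(V>150),360,0,412,52))[0];r=cv2.minAreaRect(onz(f,s,c.reshape(-1,2),8)[:,:2].astype(np.float32));print("cover",r, c.reshape(-1,2).min(0))
# tray outline via brown + felt
c=blobs(f,roi((m)|((S<70)&(V>100)),165,0,282,165));print([cv2.contourArea(x) for x in c[:3]])
ap=cv2.approxPolyDP(cv2.convexHull(c[0]),3,True).reshape(-1,2);print("tray",ap.tolist(),onz(f,s,ap,12)[:,:2].tolist())
im=f["pixels"][190:310,220:350,::-1];im2=f["pixels"][0:90,340:470,::-1]
k=lambda a:cv2.resize(a,(600,int(600*a.shape[0]/a.shape[1])),interpolation=cv2.INTER_CUBIC)
o=np.vstack([cv2.resize(im,(390,300),interpolation=cv2.INTER_CUBIC),cv2.resize(im2,(390,270),interpolation=cv2.INTER_CUBIC)]);cv2.imwrite("pics/crop2.png",o)
E
```

```text
cup (array([ 599.1, -246.6]), array([48.1, 49.1])) (array([ 599.8, -247.1]), array([49.1, 50. ]))
small (array([ 464.1, -142.8]), array([44.1, 45.1])) (array([ 464.9, -143.4]), array([43.7, 44.7]))
large (array([ 472., -202.]), array([54.3, 54.9])) (array([ 472.7, -202.2]), array([53.9, 54.4]))
ringbox mask (253, 217, 69, 75) 2919.5
[[292, 217], [321, 252], [321, 265], [284, 291], [253, 254], [261, 241]]
top z45 [[532.5423756319765, -297.40154000282746], [562.0546049483439, -334.9845755573774], [562.0815597359992, -349.612608671033], [521.7877711835082, -380.0126522418129], [490.5869087639133, -337.25253982061224], [499.74140004228497, -322.9390542311819]]
barrel (array([ 651.9, -136.1]), array([24.6, 27.8]))
cover ((625.8662109375, -121.48699188232422), (29.70570945739746, 33.205772399902344), 63.80875778198242) [370   7]
[12395.0]
tray [[253, 0], [276, 150], [204, 160], [166, 0]] [[499.15935823144355, -101.02984177766989], [514.7589738281627, -233.19377552041945], [438.3503339735779, -243.60962169514812], [419.50100373855787, -101.73989202476412]]
```

View pics/crop2.png

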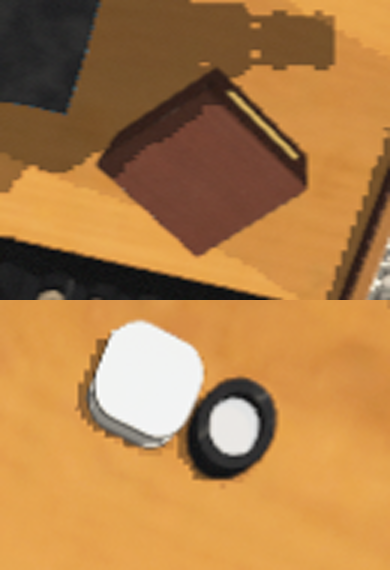

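Crop: the ring box is clear of its neighbours with a gold clasp on one side. The loupe is a white rounded cover plate plus a black lens barrel, which matches the description. Cup diameter (48.6 vs 49 mm) and recess spacing (59.7 vs 60 mm) both check. Now grasping the cup.

Emit:
play_rows(increments="0.107 0.078 0.33 0 0 0 1;0.107 0.078 0.33 0 0 0 1;0.107 0.078 0.33 0 0 0 1;0.107 0.078 0.33 0 0 0 1;0.107 0.078 0.33 0 0 0 1;0.107 0.078 0.4 0 0 0 1;0.107 0.078 0.448 0 0 0 1;0.107 0.078 0.448 0 0 0 1", newtons=30)

```text
time_s: 1.87
eef_pos: [597.2, -245.0, 18.2]
eef_rot: [-0.003, 0.707, 0.707, -0.001]
force: [-0.9, 0.8, -0.1]
grip_width: 85.6
grasp_force: 0.0
```

Emit:
play_rows(increments="0 0 0 0 0 0 1;0 0 0 0 0 0 0;0 0 0 0 0 0 0;0 0 0 0 0 0 0;0 0 0 0 0 0 0;0 0 0 0 0 0 0;0 0 0 0 0 0 0;0 0 0 0 0 0 0")

```text
time_s: 2.53
eef_pos: [599.8, -247.0, 23.3]
eef_rot: [0.001, 0.707, 0.707, 0.0]
force: [-1.6, 1.9, 12.4]
grip_width: 46.7
grasp_force: 28.9
```

Emit:
play_rows(increments="0 0 -0.06 0 0 0 0;0 0 -0.12 0 0 0 0;0 0 -0.12 0 0 0 0;0.089 -0.254 -0.12 0 0 0 0;0.089 -0.254 -0.12 0 0 0 0;0.089 -0.254 -0.12 0 0 0 0;0.089 -0.254 -0.12 0 0 0 0;0.089 -0.254 -0.12 0 0 0 0")

```text
time_s: 3.2
eef_pos: [469.4, -200.9, 82.2]
eef_rot: [-0.0, 0.707, 0.707, -0.0]
force: [1.1, -0.6, 0.1]
grip_width: 46.5
grasp_force: 31.0
```

Emit:
play_rows(increments="0 0 0 0 0 0 0;0 0 0 0 0 0 0;0 0 0 0 0 0 0")

```text
time_s: 3.45
eef_pos: [473.2, -202.6, 81.5]
eef_rot: [0.001, 0.707, 0.707, 0.0]
force: [0.3, 0.1, -1.4]
grip_width: 46.5
grasp_force: 31.0
```

```bash
python3 - <<'E'
from h import *
print(arm.observe()["eef_pos"])
f,s=snap("wrist");g,_=snap("scene")
cv2.imwrite("pics/p2.png",np.hstack([cv2.resize(f["pixels"][200:480,140:500],(450,350)),cv2.resize(g["pixels"][200:350,340:490],(350,350))])[:,:,::-1])
E
```

```text
[ 473.2224205  -202.61855045   81.48177961]
```

View pics/p2.png

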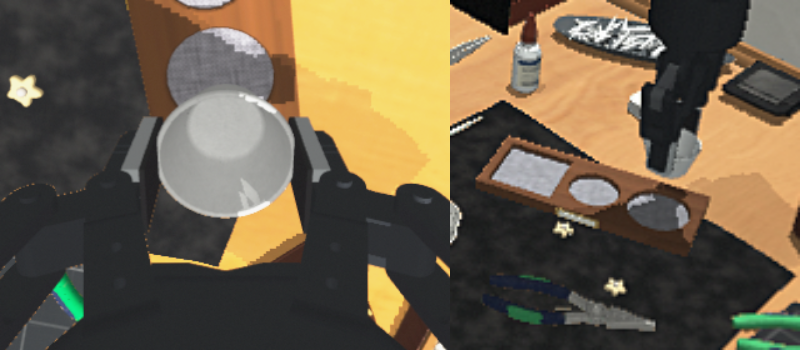

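Cup held upright between the pads, above the large recess. Lowering.

Emit:
play_rows(increments="0 0 0.06 0 0 0 0;0 0 0.09 0 0 0 0;0 0 0.1 0 0 0 0;0 0 0.104 0 0 0 0;0 0 0.104 0 0 0 0;0 0 0.104 0 0 0 0")

```text
time_s: 4.05
eef_pos: [472.5, -202.2, 29.7]
eef_rot: [0.0, 0.707, 0.707, 0.0]
force: [-0.4, 0.3, -0.1]
grip_width: 46.7
grasp_force: 31.0
```

Emit:
play_rows(increments="0 0 0.003 0 0 0 0;0 0 0.005 0 0 0 0;0 0 0.005 0 0 0 0;0 0 0.005 0 0 0 0")

```text
time_s: 4.38
eef_pos: [472.7, -202.6, 28.7]
eef_rot: [0.001, 0.707, 0.707, 0.0]
force: [-8.4, 3.0, 33.3]
grip_width: 46.4
grasp_force: 33.2
```

Emit:
play_rows(increments="0 0 -0.002 0 0 0 0.3;0 0 -0.002 0 0 0 1;0 0 -0.002 0 0 0 1;0 0 -0.002 0 0 0 1;0 0 -0.002 0 0 0 1;0 0 -0.08 0 0 0 1;0 0 -0.16 0 0 0 1;0 0 -0.24 0 0 0 1")

```text
time_s: 5.05
eef_pos: [471.4, -201.6, 148.0]
eef_rot: [-0.001, 0.707, 0.707, -0.0]
force: [1.6, -0.0, 0.8]
grip_width: 85.1
grasp_force: 0.0
```

Emit:
play_rows(increments="0.524 0.175 -0.2 0 0 0 1;0.524 0.175 -0.2 0 0 0 1;0.524 0.175 -0.2 0 0 0 1;0.524 0.175 -0.2 0 0 0 1;0.524 0.175 -0.2 0 0 0 1;0.524 0.175 -0.2 0 0 0 1;0.524 0.175 -0.2 0 0 0 1;0.524 0.175 -0.2 0 0 0 1")

```text
time_s: 5.72
eef_pos: [561.3, 65.1, 248.7]
eef_rot: [0.001, 0.706, 0.709, 0.002]
force: [1.0, -1.2, 0.3]
grip_width: 85.7
grasp_force: 0.0
```

Emit:
play_rows(increments="0 0 0 0 0 0 1;0 0 0 0 0 0 1;0 0 0 0 0 0 1;0 0 0 0 0 0 1")

```text
time_s: 6.05
eef_pos: [559.1, 58.8, 246.3]
eef_rot: [-0.0, 0.708, 0.707, -0.0]
force: [0.6, -0.2, -0.3]
grip_width: 85.5
grasp_force: 0.0
```

```bash
python3 - <<'E'
from h import *
f,s=snap("wrist","w2.png");pickle.dump((f,s),open("w2.pkl","wb"));print(s["time_s"],s["eef_pos"],s["eef_rot"])
g,_=snap("scene");cv2.imwrite("pics/p3.png",np.vstack([f["pixels"][:390],cv2.resize(g["pixels"][200:320,340:700],(640,205))])[:,:,::-1])
E
```

```text
6.05 [559.07706653  58.81387469 246.34125165] [-2.94138620e-04  7.07686200e-01  7.06526737e-01 -3.54802967e-04]
```

View pics/p3.png

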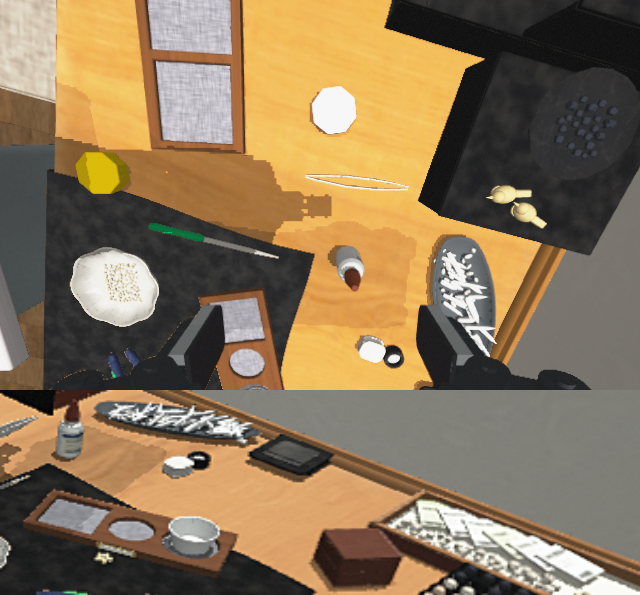

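Cup is seated level in the large recess. Bottle at (346,255), octagon (333,110), two-tray (196,75), loupe (380,353). Measuring these.

```bash
python3 - <<'E'
from h import *
np.set_printoptions(precision=1,suppress=True)
f,s=pickle.load(open("w2.pkl","rb"));hsv=cv2.cvtColor(f["pixels"],cv2.COLOR_RGB2HSV).astype(int);H,S,V=hsv[...,0],hsv[...,1],hsv[...,2]
def roi(m,x0,y0,x1,y1):
    o=np.zeros(m.shape,np.uint8);o[y0:y1,x0:x1]=m[y0:y1,x0:x1];return cv2.morphologyEx(o,cv2.MORPH_CLOSE,np.ones((3,3)))
W=lambda p,z:onz(f,s,p,z)[:,:2]
# octagon
c=blobs(f,roi(S<60,300,75,370,145))[0];P=W(c.reshape(-1,2),20).astype(np.float32);print("oct rect",cv2.minAreaRect(P),"area",cv2.contourArea(P), "ell",cv2.fitEllipse(P))
ap=cv2.approxPolyDP(cv2.convexHull(P),2.5,True).reshape(-1,2);d=np.roll(ap,-1,0)-ap;print("edges",[(round(float(np.hypot(*e)),1),round(float(np.degrees(np.arctan2(e[1],e[0]))%45),1)) for e in d])
# bottle
c=blobs(f,roi(S<70,325,235,372,285))[0].reshape(-1,2);print("bottle bbox",cv2.boundingRect(c));t=c[c[:,1].argmin()]
r=blobs(f,roi((S>100)&(H<10)&(V<190),335,255,372,300));r=r[0].reshape(-1,2);tip=r[r[:,1].argmax()];print("tip",tip,W(tip,88),"base top edge",t,W(t,0),"body x range at z",W([[c[:,0].min(),257],[c[:,0].max(),257]],30))
# two tray recesses
m=(S<70)&(V>100)
for n,b in(("sq",(140,50,245,155)),("ob",(135,0,245,55))):
    c=blobs(f,roi(m,*b))[0];print(n,cv2.minAreaRect(W(c.reshape(-1,2),9).astype(np.float32)),cv2.boundingRect(c))
b=(H<14)&(S>90)&(V<175)
c=blobs(f,roi(b,130,0,250,165))[0];ap=cv2.approxPolyDP(cv2.convexHull(c),3,True).reshape(-1,2);print(ap.tolist(),W(ap,12).tolist())
# square of three
c=blobs(f,roi(m,205,290,272,345))[0];print("3sq",cv2.minAreaRect(W(c.reshape(-1,2),9).astype(np.float32)))
c=blobs(f,roi(m,225,343,270,381))[0];print("3small",cv2.fitEllipse(W(c.reshape(-1,2),9).astype(np.float32)))
# loupe
c=blobs(f,roi(V<70,382,340,406,370))[0];print("barrel",cv2.minEnclosingCircle(W(c.reshape(-1,2),15).astype(np.float32)))
c=blobs(f,roi((S<60)&(V>150),350,330,387,368))[0];print("cover",cv2.minAreaRect(W(c.reshape(-1,2),8).astype(np.float32)))
E
```

```text
oct rect ((573.5869750976562, 162.34523010253906), (42.86793518066406, 42.537445068359375), 51.48723220825195) area 1454.0508822840638 ell ((573.5616455078125, 162.35751342773438), (42.88628387451172, 43.374549865722656), 136.3996124267578)
edges [(18.6, 8.0), (15.9, 6.7), (15.7, 3.1), (18.0, 1.7), (19.3, 5.5), (15.6, 6.5), (18.4, 4.9), (16.8, 5.4)]
bottle bbox (336, 246, 28, 35)
tip [353 290] [[591.   -1.2]] base top edge [344 246] [[588.2  14. ]] body x range at z [[577.4  11. ]
 [607.2  11. ]]
sq ((433.2281188964844, 169.3077392578125), (74.23088073730469, 73.15264892578125), 86.99479675292969) (156, 61, 77, 83)
ob ((436.9049072265625, 237.43927001953125), (44.025150299072266, 77.26773834228516), 87.33670043945312) (147, 0, 85, 55)
[[241, 0], [244, 152], [151, 147], [135, 0]] [[487.39742822089084, 256.7241540794813], [479.91698878394686, 122.24699139732371], [383.4446032793077, 127.10725707351354], [390.30648558707077, 256.050740904539]]
3sq ((451.6171875, -81.4342041015625), (68.41409301757812, 58.395538330078125), 7.008495330810547)
3small ((463.94866943359375, -142.06141662597656), (40.80810546875, 44.45222854614258), 76.34003448486328)
barrel ((652.9950561523438, -128.6724395751953), 16.31989097595215)
cover ((626.8062133789062, -123.52300262451172), (35.040924072265625, 33.95368957519531), 69.5683822631836)
```

Emit:
play_rows(increments="-0.122 0.061 0.16 0 0 0 1;-0.122 0.061 0.16 0 0 0 1;-0.122 0.061 0.16 0 0 0 1;-0.122 0.061 0.16 0 0 0 1;-0.122 0.061 0.24 0 0 0 1;-0.122 0.061 0.32 0 0 0 1;-0.122 0.061 0.39 0 0 0 1;-0.122 0.061 0.412 0 0 0 1")

```text
time_s: 6.82
eef_pos: [587.6, -0.7, 37.1]
eef_rot: [-0.002, 0.707, 0.707, -0.001]
force: [-0.7, -0.1, 0.0]
grip_width: 85.4
grasp_force: 0.0
```

Emit:
play_rows(increments="0 0 0 0 0 0 1;0 0 0 0 0 0 1;0 0 0 0 0 0 0.6;0 0 0 0 0 0 0.45;0 0 0 0 0 0 0.38;0 0 0 0 0 0 0.38;0 0 0 0 0 0 0.34;0 0 0 0 0 0 0.34")

```text
time_s: 7.48
eef_pos: [590.4, -1.0, 41.2]
eef_rot: [0.0, 0.707, 0.707, 0.0]
force: [1.2, -0.2, 2.0]
grip_width: 29.0
grasp_force: 2.7
```

Emit:
play_rows(increments="0 0 0 0 0 0 0.3;0 0 0 0 0 0 0.2;0 0 0 0 0 0 0;0 0 0 0 0 0 0;0 0 0 0 0 0 0;0 0 0 0 0 0 0")

```text
time_s: 7.98
eef_pos: [590.5, -1.0, 41.3]
eef_rot: [0.0, 0.707, 0.707, 0.0]
force: [0.7, -0.3, 5.4]
grip_width: 28.0
grasp_force: 29.1
```

Emit:
play_rows(increments="0 0 -0.05 0 0 0 0;0 0 -0.1 0 0 0 0;0 0 -0.12 0 0 0 0;-0.06 -0.053 -0.12 0 0 0 0;-0.12 -0.107 -0.12 0 0 0 0;-0.18 -0.16 -0.12 0 0 0 0;-0.24 -0.214 -0.12 0 0 0 0;-0.283 -0.252 -0.12 0 0 0 0")

```text
time_s: 8.65
eef_pos: [461.6, -143.8, 100.4]
eef_rot: [-0.0, 0.707, 0.707, -0.0]
force: [0.5, -0.4, -0.8]
grip_width: 28.0
grasp_force: 29.9
```

Emit:
play_rows(increments="0 0 0 0 0 0 0;0 0 0 0 0 0 0;0 0 0.04 0 0 0 0;0 0 0.08 0 0 0 0;0 0 0.1 0 0 0 0;0 0 0.104 0 0 0 0;0 0 0.104 0 0 0 0;0 0 0.104 0 0 0 0")

```text
time_s: 9.32
eef_pos: [464.6, -142.0, 48.9]
eef_rot: [0.0, 0.707, 0.707, 0.0]
force: [1.4, -0.3, -0.5]
grip_width: 28.1
grasp_force: 29.9
```

```bash
python3 - <<'E'
from h import *
f,s=snap("wrist");g,_=snap("scene")
cv2.imwrite("pics/p4.png",np.hstack([cv2.resize(f["pixels"][200:480,140:500],(450,350)),cv2.resize(g["pixels"][200:320,340:460],(350,350))])[:,:,::-1])
E
```

```text
(no output)
```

View pics/p4.png

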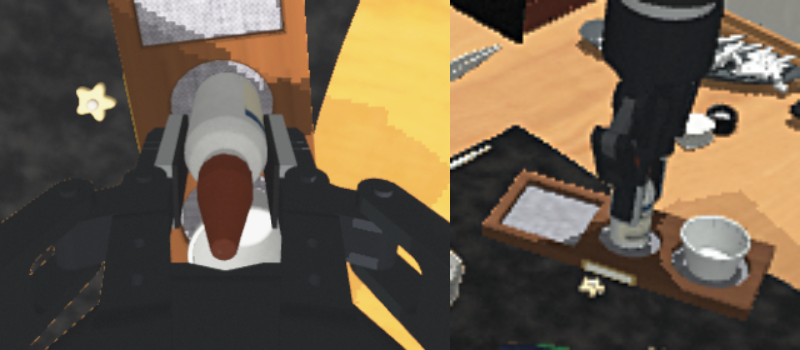

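Bottle upright over the small recess, centred. Lowering the last 2 mm, then releasing slowly.

Emit:
play_rows(increments="0 0 0.002 0 0 0 0;0 0 0.003 0 0 0 0;0 0 0.004 0 0 0 0;0 0 0.004 0 0 0 0")

```text
time_s: 9.75
eef_pos: [464.3, -142.6, 47.2]
eef_rot: [0.0, 0.707, 0.707, 0.0]
force: [-0.9, 1.4, 7.0]
grip_width: 27.9
grasp_force: 30.4
```

Emit:
play_rows(increments="0 0 0 0 0 0 0.36;0 0 0 0 0 0 0.45;0 0 0 0 0 0 0.7;0 0 0 0 0 0 1;0 0 0 0 0 0 1;0 0 0 0 0 0 1;0 0 0 0 0 0 1;0 0 -0.03 0 0 0 1")

```text
time_s: 10.42
eef_pos: [462.9, -142.0, 60.2]
eef_rot: [-0.002, 0.707, 0.707, -0.001]
force: [-1.4, 0.3, -0.5]
grip_width: 85.6
grasp_force: 0.0
```

Emit:
play_rows(increments="0 0 -0.05 0 0 0 1;0 0 -0.11 0 0 0 1;0 0 -0.17 0 0 0 1;0 0 -0.17 0 0 0 1;0.61 0.219 -0.17 0 0 -0.029 1;0.61 0.219 -0.17 0 0 -0.029 1;0.61 0.219 -0.17 0 0 -0.029 1;0.61 0.219 -0.17 0 0 -0.029 1")

```text
time_s: 11.08
eef_pos: [520.6, 16.0, 146.8]
eef_rot: [0.0, 0.674, 0.738, 0.0]
force: [1.2, -0.4, 0.3]
grip_width: 85.6
grasp_force: 0.0
```

```bash
python3 - <<'E'
from h import *
g,s=snap("scene");cv2.imwrite("pics/p5.png",cv2.resize(g["pixels"][190:330,320:520],(600,420))[:,:,::-1]);print(s["eef_pos"])
E
```

```text
[520.57775915  16.0438082  146.7697945 ]
```

View pics/p5.png

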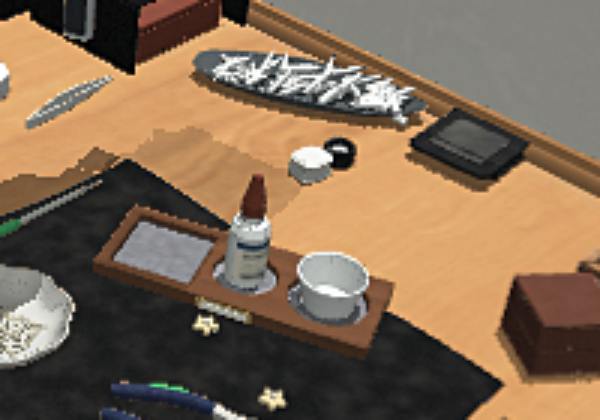

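Bottle stands seated and upright; cup also in place.

Emit:
play_rows(increments="0 0 0 0 0 0 1;0 0 0 0 0 0 1;0 0 0 0 0 0 1;0 0 0 0 0 0 1")

```text
time_s: 11.47
eef_pos: [520.0, 13.3, 146.7]
eef_rot: [-0.0, 0.675, 0.738, -0.0]
force: [-0.3, -0.1, 0.6]
grip_width: 85.6
grasp_force: 0.0
```

Emit:
play_rows(increments="0.287 0.134 0.1 0 0 0 1;0.287 0.134 0.1 0 0 0 1;0.287 0.134 0.1 0 0 0 1;0.287 0.134 0.1 0 0 0 1;0.287 0.134 0.1 0 0 0 1;0.287 0.134 0.18 0 0 0 1;0.287 0.134 0.24 0 0 0 1;0.287 0.134 0.252 0 0 0 1")

```text
time_s: 12.13
eef_pos: [571.7, 162.0, 16.8]
eef_rot: [-0.002, 0.675, 0.738, -0.002]
force: [-1.5, -0.7, -1.2]
grip_width: 85.7
grasp_force: 0.0
```

Emit:
play_rows(increments="0 0 0 0 0 0 1;0 0 0 0 0 0 0.6;0 0 0 0 0 0 0.4;0 0 0 0 0 0 0;0 0 0 0 0 0 0;0 0 0 0 0 0 0;0 0 0 0 0 0 0;0 0 0 0 0 0 0")

```text
time_s: 12.8
eef_pos: [574.9, 163.3, 22.4]
eef_rot: [0.001, 0.674, 0.739, 0.001]
force: [-1.9, -1.3, 10.6]
grip_width: 41.7
grasp_force: 29.3
```

Emit:
play_rows(increments="0 0 -0.05 0 0 0 0;0 0 -0.12 0 0 0 0;0 0 -0.2 0 0 0 0;0 0 -0.24 0 0 0 0;0 0 -0.24 0 0 0 0;0 0 -0.24 0 0 0 0")

```text
time_s: 13.3
eef_pos: [574.7, 163.5, 142.6]
eef_rot: [0.001, 0.674, 0.739, 0.001]
force: [0.3, 0.2, -0.9]
grip_width: 41.3
grasp_force: 31.5
```

Emit:
play_rows(increments="-0.464 -0.278 0 0 0 -0.013 0;-0.464 -0.278 0 0 0 -0.013 0;-0.464 -0.278 0 0 0 -0.013 0;-0.464 -0.278 0 0 0 -0.013 0;-0.464 -0.278 0 0 0 -0.013 0;-0.464 -0.278 0 0 0 -0.013 0;-0.464 -0.278 0 0 0 -0.013 0;-0.464 -0.278 0 0 0 -0.013 0")

```text
time_s: 13.97
eef_pos: [454.5, -83.1, 140.2]
eef_rot: [-0.001, 0.66, 0.751, -0.001]
force: [0.4, -0.4, 0.2]
grip_width: 41.4
grasp_force: 31.5
```

Emit:
play_rows(increments="0 0 0 0 0 0 0;0 0 0 0 0 0 0;0 0 0.07 0 0 0 0;0 0 0.14 0 0 0 0;0 0 0.19 0 0 0 0;0 0 0.215 0 0 0 0;0 0 0.222 0 0 0 0;0 0 0.222 0 0 0 0")

```text
time_s: 14.63
eef_pos: [456.2, -79.0, 28.9]
eef_rot: [-0.001, 0.658, 0.753, -0.0]
force: [0.2, -0.2, 0.2]
grip_width: 41.3
grasp_force: 31.6
```

Emit:
play_rows(increments="0 0 0 0 0 0 0;0 0 0.002 0 0 0 0;0 0 0.003 0 0 0 0;0 0 0.003 0 0 0 0")

```text
time_s: 14.97
eef_pos: [456.9, -80.1, 28.3]
eef_rot: [0.0, 0.659, 0.752, 0.0]
force: [0.7, 0.1, 0.2]
grip_width: 41.4
grasp_force: 31.6
```

Emit:
play_rows(increments="0 0 0.003 0 0 0 0;0 0 0.003 0 0 0 0;0 0 0.003 0 0 0 0.6;0 0 0.003 0 0 0 1;0 0 0.003 0 0 0 1;0 0 0.003 0 0 0 1;0 0 0.003 0 0 0 1;0 0 -0.04 0 0 0 1")

```text
time_s: 15.63
eef_pos: [455.0, -79.8, 46.0]
eef_rot: [-0.002, 0.659, 0.752, -0.001]
force: [-1.1, 0.2, -0.3]
grip_width: 85.4
grasp_force: 0.0
```

Emit:
play_rows(increments="0 0 -0.08 0 0 0 1;0 0 -0.16 0 0 0 1;0 0 -0.24 0 0 0 1;0 0 -0.3 0 0 0 1;0 0 -0.3 0 0 0 1;0 0 -0.3 0 0 0 1")

```text
time_s: 16.13
eef_pos: [457.4, -80.6, 199.5]
eef_rot: [0.001, 0.659, 0.752, 0.001]
force: [0.6, -0.0, -0.5]
grip_width: 85.4
grasp_force: 0.0
```

```bash
python3 - <<'E'
from h import *
np.set_printoptions(precision=1,suppress=True)
s=arm.observe();print(s["eef_pos"],s["eef_rot"],s["q"])
g,_=snap("scene");cv2.imwrite("pics/p6.png",cv2.resize(g["pixels"][190:330,320:520],(600,420))[:,:,::-1])
f,s=pickle.load(open("w1.pkl","rb"))
top=onz(f,s,[[253,255],[285,291],[321,265]],45)[:,:2];base=onz(f,s,[[261,241],[292,217],[321,252]],0)[:,:2]
print(top,base,"centres",(top[0]+top[2])/2,(base[0]+base[2])/2)
for a,b in((top[0],top[1]),(top[1],top[2]),(base[0],base[1]),(base[1],base[2])):
    d=b-a;print(np.hypot(*d),np.degrees(np.arctan2(d[1],d[0])))
print("board corner/edge z20",onz(f,s,[[215,287],[327,315],[348,243]],15)[:,:2])
E
```

```text
[457.4 -80.6 199.5] [0.  0.7 0.8 0. ] [-0.4  0.2 -0.3  1.1 -0.   1.1]
[[ 490.5 -338.4]
 [ 522.9 -380. ]
 [ 562.1 -349.6]] [[ 491.4 -336.9]
 [ 528.7 -307.9]
 [ 562.2 -350.6]] centres [ 526.3 -344. ] [ 526.8 -343.8]
52.73819517680207 -52.15287059407308
49.609596871282704 37.79129749024655
47.24740994588203 37.90288365512521
54.3117578133271 -51.859082743314495
board corner/edge z20 [[ 436.9 -389.3]
 [ 569.6 -426.7]
 [ 592.8 -334.6]]
```

View pics/p6.png

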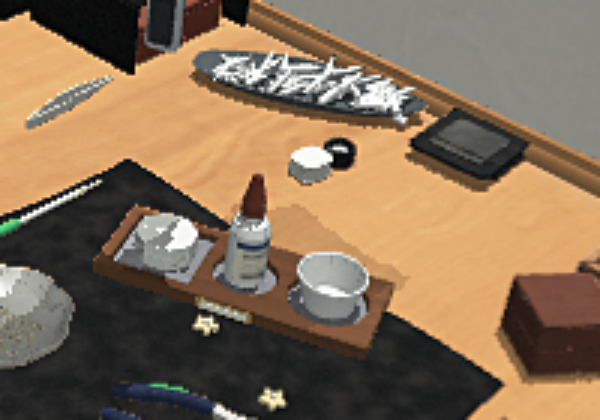

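Octagon box seated; bottle and cup still fine. Next the ring box, gripping its 52 mm side at 38°.

Emit:
play_rows(increments="-0.539 0.07 0 0 0 -0.169 1;-0.539 0.07 0 0 0 -0.169 1;-0.539 0.07 0 0 0 -0.169 1;-0.539 0.07 0 0 0 -0.169 1;-0.539 0.07 0 0 0 -0.169 1;-0.539 0.07 0 0 0 -0.169 1;-0.539 0.07 0 0 0 -0.169 1;-0.539 0.07 0 0 0 -0.169 1", newtons=40)

```text
time_s: 16.85
eef_pos: [526.9, -347.2, 195.1]
eef_rot: [-0.001, 0.44, 0.898, 0.0]
force: [0.5, 0.4, 0.5]
grip_width: 85.1
grasp_force: 0.0
```

Emit:
play_rows(increments="0 0 0 0 0 0 1;0 0 0 0 0 0 1;0 0 0 0 0 0 1;0 0 0 0 0 0 1")

```text
time_s: 17.18
eef_pos: [526.7, -341.7, 198.3]
eef_rot: [-0.0, 0.438, 0.899, 0.0]
force: [-0.3, 0.9, -0.5]
grip_width: 85.5
grasp_force: 0.0
```

```bash
python3 - <<'E'
from h import *
np.set_printoptions(precision=1,suppress=True)
f,s=snap("wrist","w3.png");print(s["eef_pos"],np.degrees(np.arctan2(*pose(s)[[1,0],1])))
hsv=cv2.cvtColor(f["pixels"],cv2.COLOR_RGB2HSV).astype(int);H,S,V=hsv[...,0],hsv[...,1],hsv[...,2]
P=proj(f,s,[[526.5,-344,45]])[0];print(P)
m=((S>90)&((H<9)|(H>170))&(V<140));o=np.zeros_like(m);x,y=P.astype(int);o[max(0,y-80):y+80,max(0,x-80):x+80]=m[max(0,y-80):y+80,max(0,x-80):x+80]
for c in blobs(f,o,300)[:3]:
    W=onz(f,s,c.reshape(-1,2),45)[:,:2].astype(np.float32);print(cv2.boundingRect(c),cv2.minAreaRect(W))
E
```

```text
[ 526.7 -341.7  198.3] 38.03973228046128
[317.5 231.7]
(287, 193, 59, 68) ((523.2260131835938, -341.7723388671875), (50.26732635498047, 60.79242706298828), 38.080116271972656)
(304, 260, 75, 51) ((576.823974609375, -373.6907653808594), (82.5263671875, 6.912055969238281), 75.37818908691406)
```

View pics/w3.png

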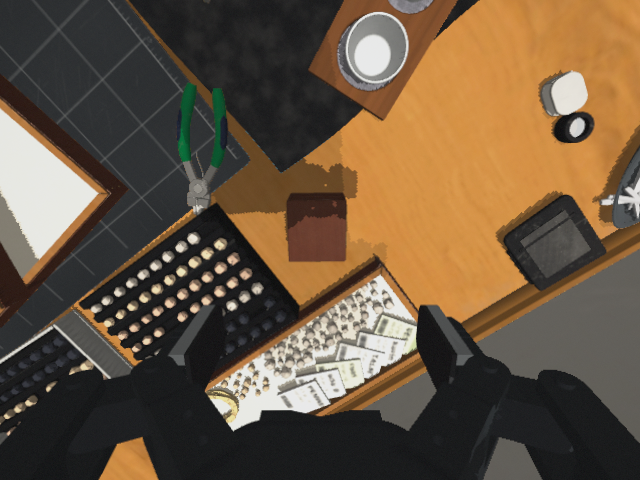

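View: ring box square to the jaws at (317,228), fingers clear of the bead board (edge about 10 mm beyond the finger) and the findings tray. Descending with the jaws slightly narrowed.

Emit:
play_rows(increments="0 0 0.08 0 0 0 0.85;0 0 0.16 0 0 0 0.85;0 0 0.22 0 0 0 0.85;0 0 0.27 0 0 0 0.85;0 0 0.3 0 0 0 0.85;0 0 0.32 0 0 0 0.85;0 0 0.331 0 0 0 0.85;0 0 0.331 0 0 0 0.85")

```text
time_s: 17.9
eef_pos: [526.7, -342.5, 32.4]
eef_rot: [-0.0, 0.438, 0.899, 0.0]
force: [-0.7, 0.6, -0.1]
grip_width: 72.8
grasp_force: 0.0
```

Emit:
play_rows(increments="0 0 0 0 0 0 0.85;0 0 0 0 0 0 0.65;0 0 0 0 0 0 0.4;0 0 0 0 0 0 0;0 0 0 0 0 0 0;0 0 0 0 0 0 0;0 0 0 0 0 0 0")

```text
time_s: 18.48
eef_pos: [527.3, -343.3, 34.1]
eef_rot: [0.001, 0.439, 0.899, -0.0]
force: [-1.2, 0.2, 6.6]
grip_width: 51.4
grasp_force: 42.2
```

Emit:
play_rows(increments="0 0 -0.05 0 0 0 0;0 0 -0.12 0 0 0 0;0 0 -0.2 0 0 0 0;0 0 -0.28 0 0 0 0;0 0 -0.3 0 0 0 0;0 0 -0.3 0 0 0 0;0 0 -0.3 0 0 0 0")

```text
time_s: 19.07
eef_pos: [526.9, -343.0, 183.0]
eef_rot: [0.001, 0.439, 0.899, -0.0]
force: [-1.0, -0.1, -1.7]
grip_width: 51.3
grasp_force: 42.7
```

Ring box gripped (51.4 mm) and lifted. Carrying it to the two-tray.

Emit:
play_rows(increments="0.46 0.24 0 0 0 0 0;0.46 0.24 0 0 0 0 0;0.46 0.24 0 0 0 0 0;0.46 0.24 0 0 0 0 0;0.46 0.24 0 0 0 0 0;0.46 0.24 0 0 0 0 0;0.46 0.24 0 0 0 0 0;0.46 0.24 0 0 0 0 0")

```text
time_s: 19.73
eef_pos: [478.4, -84.9, 181.6]
eef_rot: [-0.001, 0.437, 0.899, 0.0]
force: [0.3, -0.6, -1.8]
grip_width: 51.2
grasp_force: 42.5
```

Emit:
play_rows(increments="0.459 0.241 0 0 0 0.228 0;0.459 0.241 0 0 0 0.228 0;0.459 0.241 0 0 0 0.228 0;0.459 0.241 0 0 0 0.228 0;0.459 0.241 0 0 0 0.228 0;0.459 0.241 0 0 0 0.228 0;0.459 0.241 0 0 0 0.228 0;0.459 0.241 0 0 0 0.228 0")

```text
time_s: 20.4
eef_pos: [432.1, 171.9, 181.7]
eef_rot: [-0.001, 0.726, 0.687, -0.0]
force: [0.1, -0.6, -0.8]
grip_width: 51.2
grasp_force: 42.5
```

Emit:
play_rows(increments="0 0 0 0 0 0 0;0 0 0 0 0 0 0;0 0 0 0 0 0 0;0 0 0 0 0 0 0")

```text
time_s: 20.73
eef_pos: [434.0, 166.0, 182.5]
eef_rot: [-0.0, 0.726, 0.687, -0.0]
force: [0.1, -0.7, -1.1]
grip_width: 51.2
grasp_force: 42.5
```

```bash
python3 - <<'E'
from h import *
np.set_printoptions(precision=1,suppress=True)
f,s=snap("wrist","w4.png");pickle.dump((f,s),open("w4.pkl","wb"));print(s["eef_pos"],np.degrees(np.arctan2(*pose(s)[[1,0],1])),s["q"],s["grip_width"])
hsv=cv2.cvtColor(f["pixels"],cv2.COLOR_RGB2HSV).astype(int);S,V=hsv[...,1],hsv[...,2]
for c in blobs(f,cv2.morphologyEx(((S<70)&(V>100)).astype(np.uint8),cv2.MORPH_CLOSE,np.ones((3,3))),1500)[:5]:
    r=cv2.minAreaRect(onz(f,s,c.reshape(-1,2),9)[:,:2].astype(np.float32));print(cv2.boundingRect(c),r)
E
```

```text
[434.  166.  182.5] -3.1558749066274734 [ 0.2  0.2 -0.3  1.1 -0.   1.8] 51.19734882305099
(0, 0, 181, 186) ((250.47378540039062, 297.61358642578125), (144.404541015625, 142.70423889160156), 75.00196075439453)
(0, 237, 98, 178) ((147.8417205810547, 65.49110412597656), (69.2161865234375, 205.33348083496094), 2.1478664875030518)
(570, 341, 70, 127) ((739.4820556640625, -64.57209777832031), (72.32872772216797, 186.83302307128906), 12.109353065490723)
(272, 116, 91, 56) ((436.5071716308594, 238.37741088867188), (45.72801208496094, 77.96430969238281), 86.82353973388672)
(277, 182, 82, 59) ((433.4044494628906, 178.54251098632812), (54.71023178100586, 73.86148834228516), 86.81272888183594)
```

Emit:
play_rows(increments="0 0 0.07 0 0 0 0;0 0 0.14 0 0 0 0;0 0 0.2 0 0 0 0;0 0 0.25 0 0 0 0;0 0 0.275 0 0 0 0;0 0 0.284 0 0 0 0;0 0 0.284 0 0 0 0;0 0 0.284 0 0 0 0")

```text
time_s: 21.45
eef_pos: [433.9, 166.7, 41.0]
eef_rot: [0.0, 0.726, 0.688, 0.0]
force: [1.0, -0.6, -1.6]
grip_width: 51.4
grasp_force: 43.2
```

Emit:
play_rows(increments="0 0 0.001 0 0 0 0;0 0 0.002 0 0 0 0;0 0 0.002 0 0 0 0;0 0 0.002 0 0 0 0")

```text
time_s: 21.78
eef_pos: [433.8, 167.2, 39.9]
eef_rot: [0.0, 0.726, 0.688, 0.0]
force: [0.1, 0.6, -0.3]
grip_width: 51.3
grasp_force: 43.2
```

Emit:
play_rows(increments="0 0 0.002 0 0 0 0;0 0 0.002 0 0 0 0;0 0 0.002 0 0 0 0.7;0 0 0.002 0 0 0 1;0 0 0.002 0 0 0 1;0 0 0.002 0 0 0 1;0 0 -0.04 0 0 0 1;0 0 -0.1 0 0 0 1")

```text
time_s: 22.45
eef_pos: [432.1, 167.0, 88.7]
eef_rot: [-0.001, 0.726, 0.688, -0.002]
force: [0.3, -0.8, -0.3]
grip_width: 85.4
grasp_force: 0.0
```

Emit:
play_rows(increments="0 0 -0.08 0 0 0 1;0 0 -0.16 0 0 0 1;0 0 -0.22 0 0 0 1;-0.285 0.222 -0.22 0 0 -0.18 1;-0.285 0.222 -0.22 0 0 -0.18 1;-0.285 0.222 -0.22 0 0 -0.18 1;-0.285 0.222 -0.22 0 0 -0.18 1;-0.285 0.222 -0.22 0 0 -0.18 1")

```text
time_s: 23.12
eef_pos: [538.4, 16.3, 199.6]
eef_rot: [0.0, 0.503, 0.864, -0.0]
force: [-0.3, 1.2, -0.5]
grip_width: 85.7
grasp_force: 0.0
```

Emit:
play_rows(increments="-0.359 0.036 0 0 0 -0.181 1;-0.359 0.036 0 0 0 -0.181 1;-0.359 0.036 0 0 0 -0.181 1;-0.359 0.036 0 0 0 -0.181 1;-0.359 0.036 0 0 0 -0.181 1;-0.359 0.036 0 0 0 -0.181 1;-0.359 0.036 0 0 0 -0.181 1;-0.359 0.036 0 0 0 -0.181 1")

```text
time_s: 23.78
eef_pos: [640.1, -128.0, 199.6]
eef_rot: [-0.0, 0.243, 0.97, 0.0]
force: [0.4, -0.4, -0.3]
grip_width: 85.7
grasp_force: 0.0
```

Emit:
play_rows(increments="0 0 0 0 0 0 1;0 0 0 0 0 0 1;0 0 0 0 0 0 1;0 0 0 0 0 0 1")

```text
time_s: 24.12
eef_pos: [640.4, -128.0, 200.1]
eef_rot: [0.0, 0.242, 0.97, 0.0]
force: [-0.4, -0.2, 1.0]
grip_width: 85.4
grasp_force: 0.0
```

```bash
python3 - <<'E'
from h import *
np.set_printoptions(precision=1,suppress=True)
f,s=snap("wrist");pickle.dump((f,s),open("w5.pkl","wb"));print(s["eef_pos"],np.degrees(np.arctan2(*pose(s)[[1,0],1])),s["q"])
g,_=snap("side");k,_=snap("scene")
cv2.imwrite("pics/p7.png",np.vstack([f["pixels"][:380],np.hstack([cv2.resize(g["pixels"][250:330,270:390],(320,213)),cv2.resize(k["pixels"][190:280,220:355],(320,213))])])[:,:,::-1])
hsv=cv2.cvtColor(f["pixels"],cv2.COLOR_RGB2HSV).astype(int);S,V=hsv[...,1],hsv[...,2]
P=proj(f,s,[[652,-136,15],[626,-122,8]]);print(P)
def near(m,p,r):
    o=np.zeros(m.shape,np.uint8);x,y=p.astype(int);o[max(0,y-r):y+r,max(0,x-r):x+r]=m[max(0,y-r):y+r,max(0,x-r):x+r];return blobs(f,cv2.morphologyEx(o,cv2.MORPH_CLOSE,np.ones((3,3))),50)[0]
c=near(V<80,P[0],28);print("barrel",cv2.boundingRect(c),cv2.fitEllipse(onz(f,s,c.reshape(-1,2),13)[:,:2].astype(np.float32)))
c=near((S<60)&(V>140),P[1],30);print("cover",cv2.boundingRect(c),cv2.minAreaRect(onz(f,s,c.reshape(-1,2),8)[:,:2].astype(np.float32)))
E
```

```text
[ 640.4 -128.   200.1] 61.94056340434284 [-0.3  0.5  0.2  1.3  0.   0.2]
[[318.  234.6]
 [318.1 203.6]]
barrel (308, 221, 25, 26) ((652.634765625, -133.85147094726562), (24.437606811523438, 26.690250396728516), 63.128665924072266)
cover (304, 187, 28, 35) ((626.2796020507812, -122.93073272705078), (26.511314392089844, 33.525177001953125), 62.50013732910156)
```

View pics/p7.png

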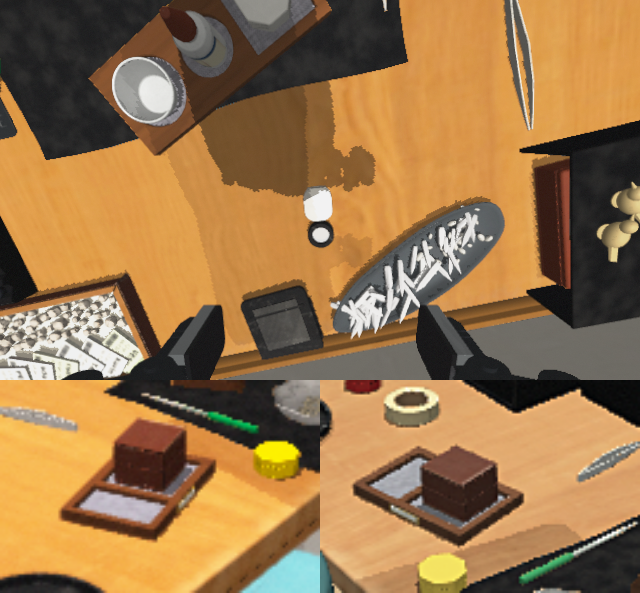

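Ring box sits flat in the square recess, yellow and tape untouched. Loupe: barrel at (320,234), cover (318,203), aligned with the jaws; shard dish lies just lower right, so I descend with the jaws narrowed.

Emit:
play_rows(increments="-0.027 0.001 0.08 0 0 0 0.6;-0.027 0.001 0.16 0 0 0 0.6;-0.027 0.001 0.24 0 0 0 0.6;-0.027 0.001 0.3 0 0 0 0.6;-0.027 0.001 0.34 0 0 0 0.6;-0.027 0.001 0.355 0 0 0 0.6;-0.027 0.001 0.36 0 0 0 0.6;-0.027 0.001 0.36 0 0 0 0.6")

```text
time_s: 24.93
eef_pos: [653.0, -134.5, 20.3]
eef_rot: [0.0, 0.243, 0.97, 0.0]
force: [0.3, 0.9, 0.6]
grip_width: 51.2
grasp_force: 0.0
```

Emit:
play_rows(increments="0 0 0 0 0 0 0.6;0 0 0 0 0 0 0.45;0 0 0 0 0 0 0.35;0 0 0 0 0 0 0;0 0 0 0 0 0 0;0 0 0 0 0 0 0;0 0 0 0 0 0 0")

```text
time_s: 25.52
eef_pos: [653.2, -134.7, 21.1]
eef_rot: [0.001, 0.243, 0.97, -0.0]
force: [-1.2, 0.0, 7.9]
grip_width: 23.3
grasp_force: 38.8
```

Emit:
play_rows(increments="0 0 -0.05 0 0 0 0;0 0 -0.12 0 0 0 0;0 0 -0.2 0 0 0 0;0 0 -0.27 0 0 0 0;0 0 -0.27 0 0 0 0;0 0 -0.27 0 0 0 0")

```text
time_s: 26.02
eef_pos: [653.7, -134.8, 157.3]
eef_rot: [0.002, 0.243, 0.97, -0.0]
force: [-0.9, 0.0, -1.0]
grip_width: 23.5
grasp_force: 39.3
```

Emit:
play_rows(increments="0.35 0.237 0 0 0 -0.069 0;0.35 0.237 0 0 0 -0.069 0;0.35 0.237 0 0 0 -0.069 0;0.35 0.237 0 0 0 -0.069 0;0.35 0.237 0 0 0 -0.069 0;0.35 0.237 0 0 0 -0.069 0;0.35 0.237 0 0 0 -0.069 0;0.35 0.237 0 0 0 -0.069 0")

```text
time_s: 26.68
eef_pos: [553.9, 52.4, 154.2]
eef_rot: [-0.0, 0.136, 0.991, -0.0]
force: [0.3, 0.5, -0.1]
grip_width: 23.5
grasp_force: 39.4
```

Emit:
play_rows(increments="0.291 0.306 0 0 0 -0.069 0;0.291 0.306 0 0 0 -0.069 0;0.291 0.306 0 0 0 -0.069 0;0.291 0.306 0 0 0 -0.069 0;0.291 0.306 0 0 0 -0.069 0;0.291 0.306 0 0 0 -0.069 0;0.291 0.306 0 0 0 -0.069 0;0.291 0.306 0 0 0 -0.069 0")

```text
time_s: 27.35
eef_pos: [456.1, 238.3, 154.4]
eef_rot: [-0.0, 0.028, 1.0, -0.0]
force: [0.0, -0.4, -1.4]
grip_width: 23.6
grasp_force: 39.5
```

Emit:
play_rows(increments="0 0 0 0 0 0 0;0 0 0.06 0 0 0 0;0 0 0.12 0 0 0 0;0 0 0.15 0 0 0 0;0 0 0.17 0 0 0 0;0 0 0.17 0 0 0 0;0 0 0.17 0 0 0 0")

```text
time_s: 27.93
eef_pos: [455.8, 237.9, 69.6]
eef_rot: [-0.0, 0.029, 1.0, -0.0]
force: [0.6, 0.4, 0.7]
grip_width: 23.4
grasp_force: 39.5
```

```bash
python3 - <<'E'
from h import *
f,s=snap("wrist");g,_=snap("side")
print(s["eef_pos"],s["eef_rot"],np.degrees(np.arctan2(*pose(s)[[1,0],1])))
cv2.imwrite("pics/p8.png",np.hstack([cv2.resize(f["pixels"][120:480,140:500],(450,450)),cv2.resize(g["pixels"][240:330,270:360],(350,450))])[:,:,::-1])
E
```

```text
[455.81679829 237.93386155  69.61138195] [-3.87667839e-04  2.92588684e-02  9.99571775e-01 -1.84455842e-04] 86.64671035524711
```

View pics/p8.png

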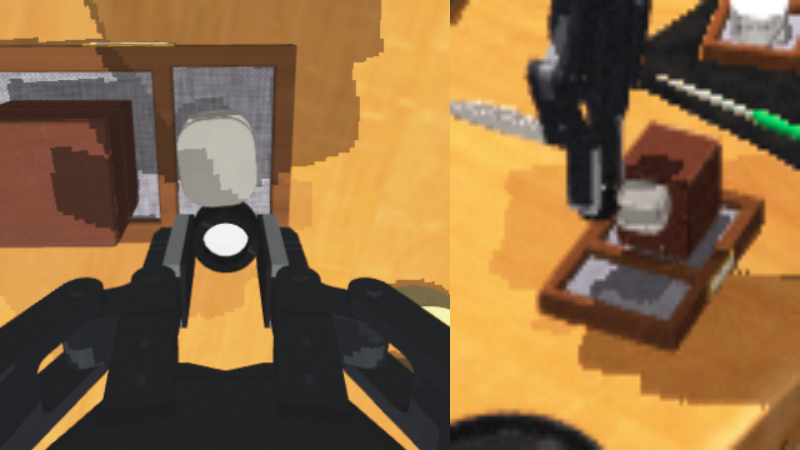

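View (13–14 used): the loupe is held level, barrel between the pads and cover over the oblong recess; it looks a few degrees off the tray axis, well within clearance. Numeric check of its position before lowering.

```bash
python3 - <<'E'
from h import *
np.set_printoptions(precision=1,suppress=True)
f,s=snap("wrist");z0=s["eef_pos"][2]-20.5
b=onz(f,s,[[321,312]],z0+15);c=onz(f,s,[[313,246]],z0+8);print("barrel",b,"cover",c)
hsv=cv2.cvtColor(f["pixels"],cv2.COLOR_RGB2HSV).astype(int);S,V=hsv[...,1],hsv[...,2]
print("oblong inner px->z12", onz(f,s,[[279,174],[360,174],[279,174]],9))
E
```

```text
barrel [[454.7 239.1  65. ]] cover [[425.3 237.2  58. ]]
oblong inner px->z12 [[397.6 218.8   9. ]
 [400.2 264.4   9. ]
 [397.6 218.8   9. ]]
```

Emit:
play_rows(increments="0 0.003 0 0 0 0.022 0;0 0.003 0.04 0 0 0.022 0;0 0.003 0.065 0 0 0.022 0;0 0.003 0.08 0 0 0.022 0;0 0.003 0.084 0 0 0.022 0;0 0.003 0.084 0 0 0.022 0")

```text
time_s: 28.58
eef_pos: [455.4, 240.5, 27.9]
eef_rot: [-0.0, 0.063, 0.998, -0.0]
force: [0.0, -0.7, -0.1]
grip_width: 23.7
grasp_force: 39.5
```

Emit:
play_rows(increments="0 0 0.001 0 0 0 0;0 0 0.002 0 0 0 0;0 0 0.002 0 0 0 0;0 0 0.002 0 0 0 0")

```text
time_s: 28.92
eef_pos: [455.5, 240.6, 27.2]
eef_rot: [0.0, 0.063, 0.998, 0.0]
force: [0.4, 0.9, -0.5]
grip_width: 23.5
grasp_force: 39.6
```

Emit:
play_rows(increments="0 0 0.002 0 0 0 0;0 0 0.002 0 0 0 0;0 0 0.002 0 0 0 0;0 0 0.002 0 0 0 0.4;0 0 0.002 0 0 0 0.48;0 0 0.002 0 0 0 0.48;0 0 0.002 0 0 0 0.48;0 0 -0.03 0 0 0 0.48")

```text
time_s: 29.58
eef_pos: [454.0, 240.1, 39.9]
eef_rot: [-0.002, 0.063, 0.998, -0.001]
force: [-1.5, 0.1, -0.0]
grip_width: 40.9
grasp_force: 0.0
```

Emit:
play_rows(increments="0 0 -0.06 0 0 0 0.48;0 0 -0.13 0 0 0 0.48;0 0 -0.2 0 0 0 0.48;0 0 -0.28 0 0 0 1;0 0 -0.32 0 0 0 1;0 0 -0.32 0 0 0 1;0 0 -0.32 0 0 0 1;0 0 -0.32 0 0 0 1")

```text
time_s: 30.25
eef_pos: [455.0, 240.4, 201.0]
eef_rot: [-0.0, 0.063, 0.998, -0.0]
force: [0.4, 0.2, -0.4]
grip_width: 85.3
grasp_force: 0.0
```

```bash
python3 - <<'E'
from h import *
np.set_printoptions(precision=1,suppress=True)
f,s=snap("wrist","w6.png");print(s["time_s"],s["eef_pos"],s["grip_width"])
hsv=cv2.cvtColor(f["pixels"],cv2.COLOR_RGB2HSV).astype(int);S,V=hsv[...,1],hsv[...,2]
P=proj(f,s,[[454,239,21],[425,239,14],[436.5,238.4,9]]);print(P)
Y,X=np.mgrid[:480,:640]
def near(m,p,r): return blobs(f,cv2.morphologyEx((m&(abs(X-p[0])<r)&(abs(Y-p[1])<r)).astype(np.uint8),cv2.MORPH_CLOSE,np.ones((3,3))),50)[0].reshape(-1,2)
c=near(V<65,P[0],22);print("barrel z21",cv2.fitEllipse(onz(f,s,c,21)[:,:2].astype(np.float32)))
c=near((S<40)&(V>190),P[1],25);print("cover z14",cv2.minAreaRect(onz(f,s,c,14)[:,:2].astype(np.float32)))
c=near((S<70),P[2],60);print("recess",cv2.minAreaRect(onz(f,s,c,9)[:,:2].astype(np.float32)))
# two-view height of barrel's pale lens / cover from side and scene views
g,_=snap("side");k,_=snap("scene")
for n,h in(("side",g),("scene",k)):
    q=proj(h,s,[[454,239,21],[425,239,14],[397,240,12],[475,236,12]]);print(n,q)
    hs=cv2.cvtColor(h["pixels"],cv2.COLOR_RGB2HSV).astype(int);x,y=q[:2].mean(0).astype(int)
    m=(hs[...,2]<60)&(abs(X-q[0,0])<14)&(abs(Y-q[0,1])<12)
    b=blobs(h,m,15)
    if b: u,v,w,hh=cv2.boundingRect(b[0]);print(" dark blob",u,v,w,hh,"centre z15",onz(h,s,[[u+w/2,v+hh/2]],15))
E
```

```text
30.25 [455.  240.4 201. ] 85.29616696227728
[[318.5 221.3]
 [314.6 190.1]
 [315.7 201.1]]
barrel z21 ((454.4779052734375, 240.7960662841797), (24.05067253112793, 26.633182525634766), 83.53651428222656)
cover z14 ((436.5498046875, 240.89418029785156), (26.950157165527344, 10.487128257751465), 85.6554183959961)
recess ((436.5303649902344, 238.24703979492188), (46.444950103759766, 77.93290710449219), 86.94442749023438)
side [[308.3 292.2]
 [319.1 296.6]
 [329.5 299.5]
 [301.2 293.2]]
 dark blob 302 290 11 10 centre z15 [[454.6 243.3  15. ]]
scene [[261.1 223.6]
 [253.5 231.1]
 [245.4 236.7]
 [267.8 223.5]]
 dark blob 256 221 20 15 centre z15 [[450.8 220.9  15. ]]
```

```bash
python3 -c "
from bench import arm;print(arm.close_job())"
```

```text
the job is handed in; nothing more can be done
None
```

I handed the job in at about 30 s with all five items placed in the order asked and the tape roll left alone; the loupe's final seating was checked by measurement only, since the 14 pictures were used up.

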